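# Couple the charged microphone to the paging console

### The arm

A 6-joint arm with a two-finger parallel gripper is mounted at the origin on the work surface. World frame = base frame: x ahead of the robot, y to its left, z up, the work surface at z = 0. Lengths are in m, angles in degrees, forces in N, time in s.
With the tool pointing down it reaches from about 0.375 to 0.9 m from the base axis. Payload 3.1 kg.
Tool frame: the origin (TCP) lies between the finger pads; the fingertips stand 11 mm ahead of it and the grasp point (between the pads) lies 8 mm behind it; x points along the fingers, y is the direction in which the jaws open and shut, and the axes are right-handed (so a half turn about x gives the same grasp; the last joint's range is limited). The gripper opens to 87 mm and grips with 3 to 60 N. Pads are 19 mm wide; open, the fingers measure 117 mm over their backs; the gripper's body (75 mm by 190 mm) begins 51 mm behind the grasp point.
Start: joints at [58.012, 30.224, 82.088, -0, 67.689, -10.227], TCP at [0.232, 0.58, 0.234] pointing down, gripper open.
Joint ranges: [-176.69, 176.69], [-43.24, 126.21], [12.49, 139.97], [-82, 262], [0, 151.66], [-163.58, 163.58]. Speed limits (degrees/s): [159.86, 159.86, 180, 180, 180, 180].

### API

Orientations are given as a 3x3 rotation matrix whose columns are the frame's x, y, z axes.
In Python, from rig import bot gives the robot as it stands.
- The arm moves only by the shell command python3 -m inch 'ROWS' [OPENING]. ROWS is a JSON object of lists of equal length, an entry for each row: "dp": the shift along the tool's x, y, z in mm, a list of three; "yaw": the turn about the tool's x in degrees. In form: {"dp": [[tx, ty, tz], ...], "yaw": [yaw, ...]}. A call has 1 to 20 rows; each row shifts and turns the commanded pose from where the row before left it, along the tool's axes as they then stand; what a row does not reach is not made up. A row lasts 1/12 s, in which the tool goes at most 41.7 mm and 7.16 degrees, less where a joint would pass 70% of its speed; a pose out of reach is approached as far as the arm can. A call is refused whole if a number of a shift passes 41.7 or a number of a turn 7.16, either way. A call with a gripper value outside its range is refused whole. OPENING is the finger opening in mm, from 0 to 87, set as the call begins (- or left out, the last holds). The fingers move at their own pace and stop on an object; the grip force is fixed at half the most. Time passes only in rows, so rows that do not move let the fingers close. It gives the time, the measured TCP pose, the force and the opening at its end, in the units of the state.
- bot.read_state(): the state, without advancing time (a new reading comes with each control period).
- bot.capture(name): name is "side" or "top" or "wrist"; returns a dict with "color" (480x640x3 uint8, red, green, blue), "intrinsics" (3x3 intrinsics, pixels), "pose" (4x4, takes a point from camera to world coordinates). Camera axes: x right, y down, z forward; pixel columns grow to the right and rows downward; lengths in m; the calibration is good to about 2 mm. A picture is of the moment at which its call begins. There is no depth.
- bot.hand_in(): hands the job in, once; it reports no verdict.
The state is a dict: "time_s": time; "joint_positions": joint angles; "qvel": joint speeds; "tau": joint torques, N m; "position": TCP position; "tcp_rot": TCP orientation; "force": force on the tool from outside, world axes, zero at the start; "moment": the same for the moment, N m; "opening": opening from 0.0 (shut) to 1.0 (fully open).
Only numpy, scipy, OpenCV 4.12 (cv2) and the standard library are available. Lean on these libraries where they do the work, as an engineer would, in place of code of your own. Each camera call takes 0.05 s, during which the arm holds its last target.

### The job

Fit the charged microphone (green ring and cap) to the paging console: pull the coupler's spring sleeve down until it stays down by itself, then lift the green microphone out of its charger, press its spigot straight down into the coupler until the sleeve springs back up and locks it, and let go of it upright and locked. Press by feel: do not lean so hard that the column is squashed flat on its rubber mount. Leave the red microphone in the charger and do not shift the tape dispenser, the stapler or the mug.

Things in the scene. Friction and masses are not known exactly. Their poses are not given: they have to be found in the camera images.
- console: Cream paging console, 180 x 220 mm, 35 to 49 mm high, screwed down; origin under its centre, keys face the robot at yaw 0. On a rubber mount at its rear left stands a round column, 23 mm thick, whose top is a quick coupler: a brass nose ring 24 mm across with the bore in it, inside a dark knurled spring sleeve. Coupler axis: x +42, y +55 mm in the console's frame.
- mouth (a point): Centre of the coupler's mouth, in the plane of the brass ring's top, 135 mm above the counter; z points up along the bore, which is 17.6 mm wide. Four locking balls 9 to 14 mm below the mouth bar the bore while the sleeve is up. The mouth sinks with the column when something presses on it.
- sleeve_ledge (a point): On the coupler's axis, at the top face of the sleeve's bottom flange. The sleeve is a hollow round: waist 32 mm across (34 over the knurls), 16.5 mm high above this ledge; flange 44 mm across, 6 mm thick, below it. With the sleeve up, its top lies 3 mm and the ledge 19.5 mm below the mouth. Below the flange 50 mm of the bare column are free.
- sleeve (a joint): How far the sleeve is pulled down, m: 0 up (spring 6 N), 0.009 at its lower stop (12 N). Pulled past 0.008 and let go it stays down by itself at about 0.007: a spring plunger has come up between the balls. A spigot pressed home pushes the plunger away; the sleeve snaps up to 0 and the balls lock. If the spigot is drawn out before that, the sleeve may creep up: pull it again.
- column (a joint): How far the column is pushed into its soft rubber mount, m: 0 when free. It yields some mm under a push, so the coupler moves away as it is pressed; at about 27 N it is squashed flat on its stop (0.0045), which must not happen. Pulling the sleeve to its stop takes about 12 N, pressing the spigot home 12 to 15 N.
- mic_green_grip (a point): Microphone with green ring and cap, the one to fit: upright cylinder 44 mm across, 92 mm tall from shoulder to rounded top, dark below, wire grille above, 0.2 to 0.4 kg. Point on its axis, half-way up, 46 mm above the shoulder; z to its top. Its round steel spigot (16 mm thick, tapered tip, locking groove) reaches 22 mm below the shoulder; its turn about the axis does not matter.
- mic_green: The green microphone again; its origin is its shoulder (32 mm across): the centre of the flat underside from which the spigot comes out; z up to the top. In the charger it rests on the charger's top. Pressed home, it touches the coupler's mouth; once locked and let go it floats up about 1.5 mm.
- mic_red_grip (a point): The same point on the other microphone (red ring and cap, same shape): to be left in its well.
- charger: Dark charger block, 90 x 190 mm, 36 mm high, fixed. Origin: centre of its underside. Two wells, 23 mm wide and 27 mm deep, at y = +52 and -52 mm in its frame, each holding a microphone upright by its spigot; which microphone stands in which well varies.
- tape_dispenser: Black tape dispenser, 150 x 60 mm, 91 mm high; origin under its centre.
- stapler: Blue stapler, 125 x 34 mm, 50 mm high; origin under its centre.
- mug: Blue tea mug, 74 mm across, 85 mm high; origin under its centre.

How it is judged:
By the outcome, as a careful person would: the job done as asked, in the order asked, and still so for the second after the job is handed in, with the robot touching nothing.
It also fails if it takes over 58 s, if anything falls off the work surface, if the arm or the gripper's body presses on something with over 40 N, if the wrist force passes 120 N, or if a joint passes its speed limit or range.

## Working session

There is one attempt and no reset: what is moved stays moved. The work goes in short steps, Python scripts to look and compute and a shell command to move; the robot and the scene stay as the last step left them, time stands still between calls to the robot, and variables do not carry over. Pictures are saved under pics/ and viewed, and the job is handed in when it is done.

```bash
ls; mkdir -p pics; python3 - <<'E'
from rig import bot
import cv2
s=bot.read_state(); print(s)
for n in("side","top","wrist"):
    c=bot.capture(n); cv2.imwrite(f"pics/{n}0.png",c["color"][:,:,::-1]); print(n,c["intrinsics"].round(1).tolist(),c["pose"].round(4).tolist())
E
```

```text
pics
{'time_s': 0.0, 'joint_positions': array([ 5.80137162e+01,  3.02776887e+01,  8.21567761e+01, -9.95881593e-04,
        6.76878141e+01, -1.02282172e+01]), 'qvel': array([-0.02645881,  0.07634044,  0.08596191, -0.06984498,  0.04000319,
        0.05974854]), 'tau': array([-6.95279209e-05, -4.40044141e+01, -1.76590991e+01,  6.31890236e-02,
        5.83882607e-02, -1.69502846e-04]), 'position': array([0.23128636, 0.57987001, 0.23258313]), 'tcp_rot': array([[-1.11686472e-03,  3.70680880e-01,  9.28759623e-01],
       [-1.81866562e-03,  9.28757914e-01, -3.70682384e-01],
       [-9.99997723e-01, -2.10310528e-03, -3.63152370e-04]]), 'force': array([ 0.33870548, -0.14926915,  0.23279797]), 'moment': array([-0.01485321,  0.03692077,  0.01737118]), 'opening': 0.9994725665983561}
side [[571.5, 0.0, 315.0], [0.0, 571.5, 240.2], [0.0, 0.0, 1.0]] [[0.8692, -0.2342, 0.4355, -0.0844], [-0.4944, -0.4273, 0.7569, -0.8743], [0.0088, -0.8732, -0.4872, 0.7057], [0.0, 0.0, 0.0, 1.0]]
top [[620.5, 0.0, 325.4], [0.0, 620.5, 245.1], [0.0, 0.0, 1.0]] [[-0.0007, -0.9987, 0.0514, 0.3656], [-0.9999, -0.0002, -0.0168, 0.0775], [0.0167, -0.0514, -0.9985, 1.479], [0.0, 0.0, 0.0, 1.0]]
wrist [[369.5, 0.0, 325.6], [0.0, 369.5, 235.9], [0.0, 0.0, 1.0]] [[0.37, 0.8946, 0.2507, 0.1627], [0.929, -0.3553, -0.1032, 0.6083], [-0.0032, 0.271, -0.9626, 0.3834], [0.0, 0.0, 0.0, 1.0]]
```

View pics/side0.png

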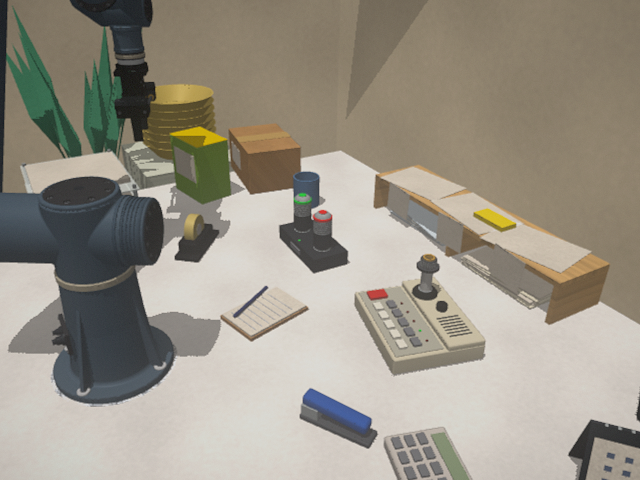

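View pics/top0.png

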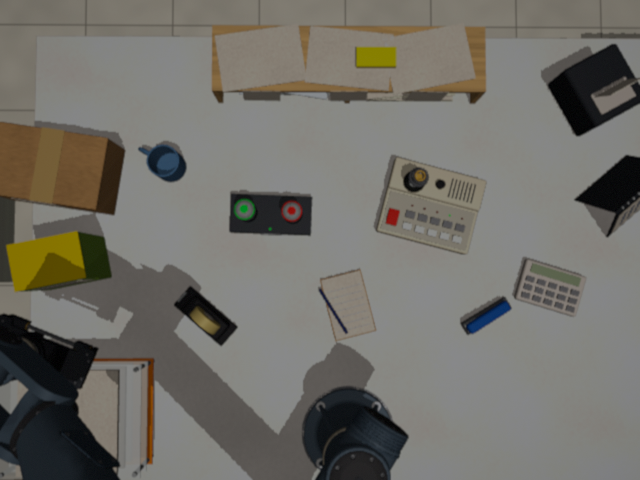

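View pics/wrist0.png

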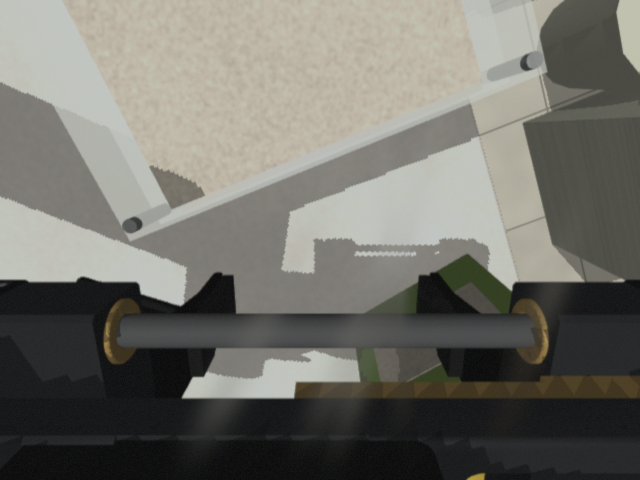

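```bash
python3 - <<'E'
import cv2,numpy as np
s=cv2.imread("pics/side0.png");t=cv2.imread("pics/top0.png")
def crop(im,x,y,w,h,k):return cv2.resize(im[y:y+h,x:x+w],None,fx=k,fy=k,interpolation=cv2.INTER_CUBIC)
a=crop(s,395,240,70,60,5);b=crop(s,270,180,70,60,5);c=crop(t,380,150,70,60,5);d=crop(t,230,180,70,60,5)
cv2.imwrite("pics/crops.png",np.vstack([np.hstack([a,b]),np.hstack([c,d])]))
E
```

```text
(no output)
```

View pics/crops.png

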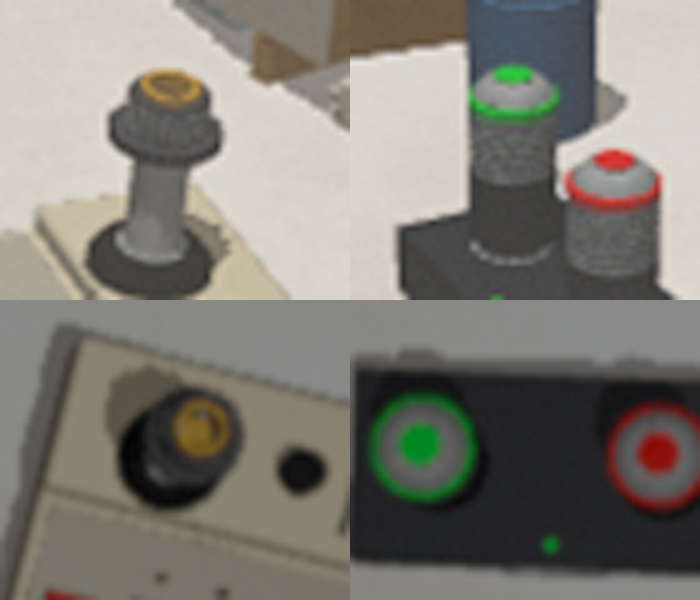

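The side crop (upper row) shows the brass ring near side px (429,257) and the green cap near (302,195). The top crop puts them near (420,176) and (244,209). I'll measure both with masks.

```bash
cat > h.py <<'E'
import numpy as np,cv2
def ray(c,u,v):
    d=np.linalg.inv(c["intrinsics"])@np.array([u,v,1.]);P=np.array(c["pose"]);return P[:3,3],P[:3,:3]@(d/np.linalg.norm(d))
def tri(rs):
    A=np.zeros((3,3));b=np.zeros(3)
    for o,d in rs:
        M=np.eye(3)-np.outer(d,d);A+=M;b+=M@o
    p=np.linalg.solve(A,b);return p,[np.linalg.norm((np.eye(3)-np.outer(d,d))@(p-o))*1e3 for o,d in rs]
def onz(r,z):
    o,d=r;return o+d*(z-o[2])/d[2]
def proj(c,p):
    P=np.linalg.inv(np.array(c["pose"]));q=c["intrinsics"]@(P[:3,:3]@np.asarray(p)+P[:3,3]);return q[:2]/q[2]
def blob(im,lo,hi,box,ell=True,closing=5):
    x,y,w,h=box;hsv=cv2.cvtColor(im[y:y+h,x:x+w],cv2.COLOR_RGB2HSV)
    m=cv2.inRange(hsv,lo,hi)
    if closing: m=cv2.morphologyEx(m,cv2.MORPH_CLOSE,np.ones((closing,closing)))
    cs,_=cv2.findContours(m,cv2.RETR_EXTERNAL,cv2.CHAIN_APPROX_NONE)
    c=max(cs,key=cv2.contourArea);h_=cv2.convexHull(c)
    e=cv2.fitEllipse(c) if len(c)>5 else None
    x0,y0,ww,hh=cv2.boundingRect(c)
    return dict(ell=((e[0][0]+x,e[0][1]+y),e[1],e[2]),bbox=(x0+x,y0+y,ww,hh),area=cv2.contourArea(c))
E
python3 - <<'E'
from rig import bot
from h import *
S=bot.capture("side");T=bot.capture("top")
si,ti=S["color"],T["color"]
br=((10,90,60),(30,255,255));gr=((45,100,60),(85,255,255))
def go(n,hs,bs,bt,k=3):
    a=blob(si,*hs,bs,closing=k);b=blob(ti,*hs,bt,closing=k);print(n,a,b)
    ra,rb=ray(S,*a["ell"][0]),ray(T,*b["ell"][0]);p=tri([ra,rb]);print(p)
    return ra,rb
ra,rb=go("brass",br,(415,245,30,25),(405,165,30,25)); print(onz(ra,.135),onz(rb,.135))
ra,rb=go("gcap",gr,(290,190,25,9),(238,203,12,12),0); print(onz(ra,.128),onz(rb,.128))
b=blob(ti,*gr,(230,195,30,30),closing=9);print("ring top",b)
b=blob(ti,(0,120,60),(8,255,255),(280,200,24,24),closing=0);print("red",b, onz(ray(T,*b["ell"][0]),.128))
# console
hsv=cv2.cvtColor(ti,cv2.COLOR_RGB2HSV)
m=cv2.inRange(hsv,(15,25,80),(35,110,255));m[:, :370]=0;m[:,495:]=0;m[:140]=0;m[260:]=0
c=max(cv2.findContours(m,0,1)[0],key=cv2.contourArea);print("console",cv2.minAreaRect(c))
m=cv2.inRange(hsv,(0,0,0),(180,255,70));m[:, :220]=0;m[:,320:]=0;m[:180]=0;m[245:]=0
c=max(cv2.findContours(m,0,1)[0],key=cv2.contourArea);r=cv2.minAreaRect(c);print("charger",r,onz(ray(T,*r[0]),.036))
E
```

```text
brass {'ell': ((428.6903829574585, 257.07116317749023), (6.240743637084961, 11.600790023803711), 97.9825668334961), 'bbox': (423, 254, 12, 7), 'area': 55.0} {'ell': ((419.6744718551636, 175.35927200317383), (11.213019371032715, 11.373603820800781), 8.407488822937012), 'bbox': (414, 170, 12, 12), 'area': 98.5}
(array([ 0.58813949, -0.1517769 ,  0.13381783]), [np.float64(0.31537991357460166), np.float64(0.3153799135745323)])
[ 0.58708382 -0.15335683  0.135     ] [ 0.58768134 -0.15138628  0.135     ]
gcap {'ell': ((302.0, 194.3061351776123), (3.329355001449585, 6.686417102813721), 90.0), 'bbox': (299, 193, 7, 4), 'area': 15.0} {'ell': ((243.53649616241455, 208.36546516418457), (7.404311180114746, 7.682933330535889), 55.66854476928711), 'bbox': (240, 205, 8, 8), 'area': 43.0}
(array([0.51537078, 0.2332352 , 0.12971232]), [np.float64(0.0669682731219157), np.float64(0.06696827312194216)])
[0.51721666 0.2365028  0.128     ] [0.51550094 0.2334631  0.128     ]
ring top {'ell': ((242.78392601013184, 207.79483222961426), (23.33967399597168, 24.11343765258789), 44.12099838256836), 'bbox': (230, 195, 25, 25), 'area': 404.0}
red {'ell': ((291.2992649078369, 210.78482151031494), (20.009883880615234, 20.65249252319336), 163.47303771972656), 'bbox': (281, 201, 21, 21), 'area': 322.5} [0.51031249 0.12930237 0.128     ]
console ((430.6686096191406, 205.45574951171875), (95.56649017333984, 77.96668243408203), 15.037816047668457)
charger ((270.3562316894531, 214.0606231689453), (80.58414459228516, 39.34934997558594), 2.1610796451568604) [0.5124442  0.18160108 0.036     ]
```

```bash
python3 -m inch '{"dp":[[-25,0,0],[-25,0,0],[-15,0,0],[0,0,0],[0,0,0],[0,0,0],[0,0,0],[0,0,0],[0,0,0],[0,0,0],[0,0,0],[0,0,0]],"yaw":[0,0,6.83,6.83,6.83,6.83,6.83,6.83,6.83,6.83,6.83,6.83]}'
```

```text
time_s: 1.25
position: [0.2316, 0.5803, 0.2983]
tcp_rot: [[-0.0, 1.0, -0.007], [-0.0, -0.007, -1.0], [-1.0, -0.0, 0.0]]
force: [0.8, -0.3, 0.6]
opening: 1.0
```

```bash
python3 -m inch '{"dp":[[0,17.8,36.6],[0,17.8,36.6],[0,17.8,36.6],[0,17.8,36.6],[0,17.8,36.6],[0,17.8,36.6],[0,17.8,36.6],[0,17.8,36.6],[0,17.8,36.6],[0,17.8,36.6],[0,17.8,36.6],[0,17.8,36.6],[0,17.8,36.6],[0,17.8,36.6],[0,17.8,36.6],[0,17.8,36.6],[0,17.8,36.6],[0,17.8,36.6],[0,17.8,36.6],[0,17.8,36.6]],"yaw":[0,0,0,0,0,0,0,0,0,0,0,0,0,0,0,0,0,0,0,0]}' 37
python3 - <<'E'
from rig import bot
import cv2
s=bot.read_state();print(s["time_s"],s["position"],s["tcp_rot"].round(3).tolist(),s["force"],s["joint_positions"].round(1))
for n in("wrist",):
    c=bot.capture(n);cv2.imwrite("pics/w1.png",c["color"][:,:,::-1])
E
```

```text
time_s: 2.92
position: [0.5873, -0.1539, 0.2984]
tcp_rot: [[-0.0, 1.0, -0.002], [0.0, -0.002, -1.0], [-1.0, -0.0, -0.0]]
force: [-0.3, 0.5, -0.5]
opening: 0.426
2.9167 [ 0.58727791 -0.15390878  0.2984259 ] [[-0.0, 1.0, -0.002], [0.0, -0.002, -1.0], [-1.0, -0.0, -0.0]] [-0.27645188  0.47289786 -0.49913773] [-25.2  25.1  80.3   0.   74.7 -25.1]
```

View pics/w1.png

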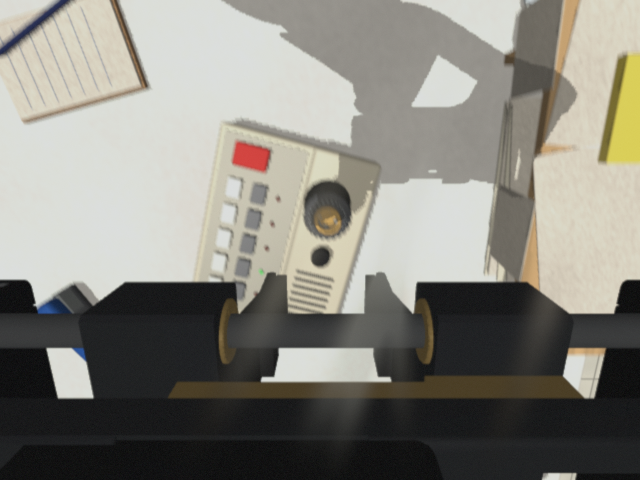

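Wrist view: brass mouth at about px (328,220), fingertips at (272,285) and (376,285). Triangulating from here, and I'll take a second wrist view lower down.

```bash
cat > m.py <<'E'
from rig import bot
from h import *
import json,os,sys
br=((10,90,50),(30,255,255))
W=bot.capture("wrist");s=bot.read_state()
x,y,w,h=[int(a) for a in sys.argv[1].split(",")]
b=blob(W["color"],*br,(x,y,w,h),closing=7);print(b)
r=ray(W,*b["ell"][0]);print("z.135",onz(r,.135))
L=json.load(open("rays.json")) if os.path.exists("rays.json") else []
L.append([r[0].tolist(),r[1].tolist()]);json.dump(L,open("rays.json","w"))
if len(L)>1: print(tri([(np.array(o),np.array(d)) for o,d in L]))
print(s["position"],s["time_s"])
E
python3 m.py 305,195,50,45
python3 -m inch '{"dp":[[20,0,-20],[20,0,-20],[20,0,-20],[20,0,-20],[20,0,-10],[0,0,0],[0,0,0]],"yaw":[0,0,0,0,0,0,0]}'
python3 - <<'E'
from rig import bot
import cv2
c=bot.capture("wrist");cv2.imwrite("pics/w2.png",c["color"][:,:,::-1])
E
```

```text
{'ell': ((319.39311599731445, 206.71797561645508), (25.486377716064453, 28.446533203125), 94.27452850341797), 'bbox': (305, 195, 29, 26), 'area': 553.0}
z.135 [ 0.58725128 -0.15141019  0.135     ]
[ 0.58953036 -0.1583442   0.2980525 ] 3.0167
time_s: 3.6
position: [0.5861, -0.061, 0.1978]
tcp_rot: [[-0.003, 1.0, 0.001], [0.001, 0.001, -1.0], [-1.0, -0.003, -0.001]]
force: [-0.1, -0.2, 0.2]
opening: 0.423
```

View pics/w2.png

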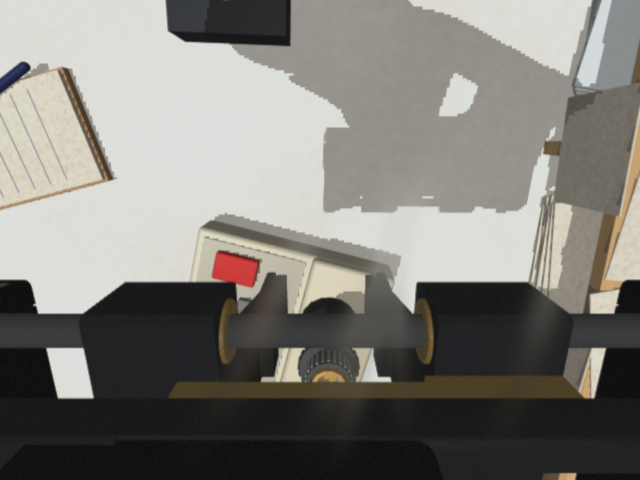

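Wrong way: the mouth has moved down behind the gripper (330,375). I'll go past it in +tool z.

```bash
rm rays.json; python3 -m inch '{"dp":[[0,0,35],[0,0,35],[0,0,35],[0,0,35],[0,0,0],[0,0,0],[0,0,0]],"yaw":[0,0,0,0,0,0,0]}'
python3 m.py 290,160,90,110
python3 -m inch '{"dp":[[-20,0,-10],[-20,0,-5],[-20,0,0],[0,0,0],[0,0,0],[0,0,0]],"yaw":[0,0,0,0,0,0]}'
python3 m.py 290,170,90,90
python3 - <<'E'
from rig import bot
import cv2
c=bot.capture("wrist");cv2.imwrite("pics/w3.png",c["color"][:,:,::-1])
E
```

```text
time_s: 4.23
position: [0.587, -0.2028, 0.1998]
tcp_rot: [[0.002, 1.0, -0.003], [-0.0, -0.003, -1.0], [-1.0, 0.002, 0.0]]
force: [0.2, 0.1, 0.6]
opening: 0.424
{'ell': ((326.18376541137695, 175.6080732345581), (36.25730514526367, 41.0640983581543), 90.61007690429688), 'bbox': (306, 160, 41, 35), 'area': 1137.0}
z.135 [ 0.58775629 -0.15270433  0.135     ]
[ 0.58692189 -0.20181719  0.19952027] 4.2833
time_s: 4.78
position: [0.5863, -0.1858, 0.258]
tcp_rot: [[-0.001, 1.0, 0.0], [0.001, 0.0, -1.0], [-1.0, -0.001, -0.001]]
force: [0.4, 0.4, -0.7]
opening: 0.43
{'ell': ((327.2894287109375, 187.90874862670898), (30.02734375, 33.032958984375), 177.68946838378906), 'bbox': (312, 170, 32, 35), 'area': 762.0}
z.135 [ 0.58761503 -0.15135082  0.135     ]
(array([ 0.58778231, -0.15758797,  0.09275867]), [np.float64(0.056369727527632994), np.float64(0.05636972752769819)])
[ 0.58609257 -0.18588938  0.25745154] 4.8333
```

View pics/w3.png

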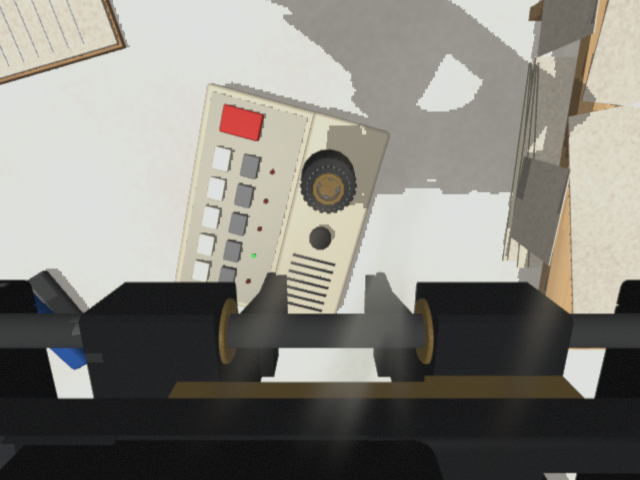

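```bash
rm -f rays.json; python3 -m inch '{"dp":[[0,0,0],[0,0,0]],"yaw":[0,0]}'; python3 - <<'E'
from rig import bot
from h import *
P=[];R=[];F=[]
for i in range(4):
    W=bot.capture("wrist");s=bot.read_state();P.append(s["position"]);F.append(s["force"])
    b=blob(W["color"],(12,120,40),(28,255,255),(300,160,60,60),closing=7)
    r=ray(W,*b["ell"][0]);R.append(onz(r,.135));print(b["ell"],b["bbox"],R[-1],P[-1])
print(np.mean(P,0),np.mean(R,0),np.mean(F,0))
E
```

```text
time_s: 5.05
position: [0.5864, -0.1867, 0.2575]
tcp_rot: [[-0.002, 1.0, -0.001], [0.001, -0.001, -1.0], [-1.0, -0.002, -0.001]]
force: [-0.5, -0.2, -1.1]
opening: 0.429
((327.7412567138672, 186.44969367980957), (25.181806564331055, 29.097728729248047), 125.08004760742188) (313, 173, 30, 26) [ 0.58791594 -0.15109788  0.135     ] [ 0.58650237 -0.18682801  0.25764838]
((327.3596611022949, 185.99263954162598), (24.94000816345215, 28.89582061767578), 120.27210235595703) (313, 173, 30, 24) [ 0.58780125 -0.15092774  0.135     ] [ 0.58661496 -0.18690203  0.25782538]
((326.92604064941406, 185.5429744720459), (24.32622718811035, 29.042911529541016), 115.85575866699219) (312, 173, 31, 24) [ 0.58762486 -0.1507257   0.135     ] [ 0.58670759 -0.18697667  0.25802336]
((326.58123779296875, 185.2698745727539), (24.938323974609375, 28.85251235961914), 115.10688781738281) (312, 172, 30, 24) [ 0.58748687 -0.15061923  0.135     ] [ 0.58677655 -0.18703973  0.25820279]
[ 0.58665037 -0.18693661  0.25792498] [ 0.58770723 -0.15084264  0.135     ] [ 0.24033556 -0.33616788 -0.29678407]
```

```bash
python3 -m inch '{"dp":[[15,1,-15],[20,0,-15],[20,0,-5.6],[20,0,0],[20,0,0],[10,0,0],[0,0,0],[0,0,0],[0,0,0]],"yaw":[0,0,0,0,0,0,0,0,0]}' 39
python3 - <<'E'
from rig import bot
import cv2,numpy as np
a=bot.capture("wrist")["color"];b=bot.capture("side")["color"];c=bot.capture("top")["color"]
f=lambda i,x,y,w,h,k:cv2.resize(i[y:y+h,x:x+w,::-1],(400,300),interpolation=cv2.INTER_CUBIC)
cv2.imwrite("pics/a4.png",np.vstack([np.hstack([f(b,390,220,80,60,5),f(c,380,145,80,60,5)]),cv2.resize(a[180:480,:,::-1],(800,375))[:300]]))
print(bot.read_state()["position"],bot.read_state()["force"])
E
```

```text
time_s: 6.0
position: [0.5888, -0.1519, 0.1546]
tcp_rot: [[0.002, 1.0, -0.001], [-0.001, -0.001, -1.0], [-1.0, 0.002, 0.001]]
force: [-0.2, 0.4, 0.4]
opening: 0.444
[ 0.58867311 -0.15177632  0.15489645] [-0.09061045 -0.41633614  0.1849531 ]
```

View pics/a4.png

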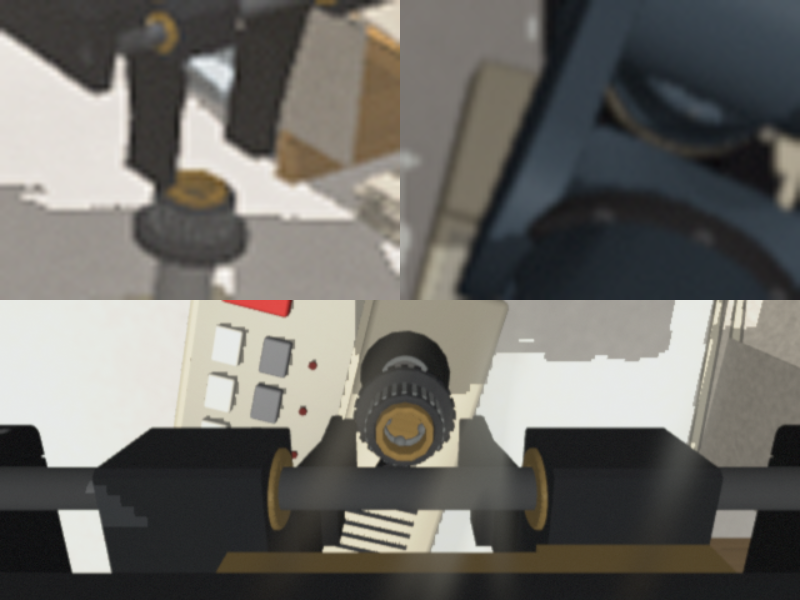

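Mouth is centred between the fingers: wrist crop px 406, faces at about 340 and 470. Descending.

```bash
python3 -m inch '{"dp":[[6,0,0],[6,0,0],[6,0,0],[4,0,0],[0,0,0],[0,0,0]],"yaw":[0,0,0,0,0,0]}'
python3 -m inch '{"dp":[[2,0,0],[2,0,0],[0,0,0],[0,0,0],[0,0,0]],"yaw":[0,0,0,0,0]}'
python3 -m inch '{"dp":[[2,0,0],[0,0,0],[0,0,0],[0,0,0]],"yaw":[0,0,0,0]}'
```

```text
time_s: 6.65
position: [0.5876, -0.1512, 0.1309]
tcp_rot: [[-0.001, 1.0, -0.001], [0.0, -0.001, -1.0], [-1.0, -0.001, -0.0]]
force: [0.3, -0.9, -0.2]
opening: 0.444
time_s: 7.07
position: [0.588, -0.1513, 0.1277]
tcp_rot: [[0.0, 1.0, -0.001], [-0.0, -0.001, -1.0], [-1.0, 0.0, 0.0]]
force: [-0.3, 0.6, -0.7]
opening: 0.452
time_s: 7.4
position: [0.5882, -0.1515, 0.1262]
tcp_rot: [[0.001, 1.0, -0.001], [-0.0, -0.001, -1.0], [-1.0, 0.001, 0.0]]
force: [-0.3, 0.4, 3.9]
opening: 0.449
```

```bash
python3 -m inch '{"dp":[[1,0,0],[1,0,0],[1,0,0],[1,0,0],[1,0,0],[1,0,0],[0,0,0],[0,0,0],[0,0,0]],"yaw":[0,0,0,0,0,0,0,0,0]}'
python3 -m inch '{"dp":[[1,0,0],[1,0,0],[0,0,0],[0,0,0],[0,0,0]],"yaw":[0,0,0,0,0]}'
```

```text
time_s: 8.15
position: [0.5883, -0.1515, 0.1207]
tcp_rot: [[0.001, 1.0, -0.001], [-0.001, -0.001, -1.0], [-1.0, 0.001, 0.001]]
force: [-0.8, 1.1, 7.8]
opening: 0.447
time_s: 8.57
position: [0.5883, -0.1515, 0.1189]
tcp_rot: [[0.001, 1.0, -0.001], [-0.001, -0.001, -1.0], [-1.0, 0.001, 0.001]]
force: [-1.8, 0.7, 9.2]
opening: 0.452
```

```bash
python3 -m inch '{"dp":[[1,0,0],[0,0,0],[0,0,0],[0,0,0]],"yaw":[0,0,0,0]}'
python3 -m inch '{"dp":[[1,0,0],[0,0,0],[0,0,0],[0,0,0]],"yaw":[0,0,0,0]}'
python3 -m inch '{"dp":[[1,0,0],[0,0,0],[0,0,0],[0,0,0]],"yaw":[0,0,0,0]}'
```

```text
time_s: 8.9
position: [0.5883, -0.1515, 0.1177]
tcp_rot: [[0.001, 1.0, -0.001], [-0.001, -0.001, -1.0], [-1.0, 0.001, 0.001]]
force: [-1.0, 0.9, 8.1]
opening: 0.448
time_s: 9.23
position: [0.5883, -0.1515, 0.117]
tcp_rot: [[0.001, 1.0, -0.001], [-0.001, -0.001, -1.0], [-1.0, 0.001, 0.001]]
force: [-1.8, 0.5, 9.6]
opening: 0.45
time_s: 9.57
position: [0.5883, -0.1515, 0.1162]
tcp_rot: [[0.001, 1.0, -0.001], [-0.001, -0.001, -1.0], [-1.0, 0.001, 0.001]]
force: [-1.4, 0.3, 11.5]
opening: 0.45
```

```bash
python3 -m inch '{"dp":[[1,0,0],[0,0,0],[0,0,0],[0,0,0]],"yaw":[0,0,0,0]}'
python3 -m inch '{"dp":[[0.6,0,0],[0,0,0],[0,0,0],[0,0,0]],"yaw":[0,0,0,0]}'
```

```text
time_s: 9.9
position: [0.5883, -0.1515, 0.1156]
tcp_rot: [[0.001, 1.0, -0.001], [-0.001, -0.001, -1.0], [-1.0, 0.001, 0.001]]
force: [-1.8, 0.2, 12.7]
opening: 0.445
time_s: 10.23
position: [0.5883, -0.1515, 0.1152]
tcp_rot: [[0.002, 1.0, -0.001], [-0.001, -0.001, -1.0], [-1.0, 0.002, 0.001]]
force: [-2.7, 1.7, 15.4]
opening: 0.447
```

Past 12 N, so the sleeve is on its stop. Raising and looking.

```bash
python3 -m inch '{"dp":[[-2,0,0],[-4,0,0],[-4,0,0],[-20,0,0],[-30,0,0],[-40,0,0],[-40,0,0],[0,0,-30],[0,0,-35],[0,0,-35],[0,0,-35]],"yaw":[0,0,0,0,0,0,0,0,0,0,0]}' 
python3 - <<'E'
from rig import bot
import cv2,numpy as np
b=bot.capture("side")["color"]
f=lambda i,x,y,w,h,k:cv2.resize(i[y:y+h,x:x+w,::-1],(400,300),interpolation=cv2.INTER_CUBIC)
o=cv2.imread("pics/side0.png")[:,:,::-1]
cv2.imwrite("pics/a5.png",np.hstack([f(o,395,240,70,52,5),f(b,395,240,70,52,5)]))
print(bot.read_state()["position"],bot.read_state()["force"])
E
```

```text
time_s: 11.15
position: [0.5875, -0.0152, 0.2527]
tcp_rot: [[-0.001, 1.0, -0.002], [0.0, -0.002, -1.0], [-1.0, -0.001, -0.0]]
force: [0.1, -0.1, -0.1]
opening: 0.448
[ 0.58645511 -0.00814055  0.25247108] [-0.31802052  2.89187703  0.51258369]
```

View pics/a5.png

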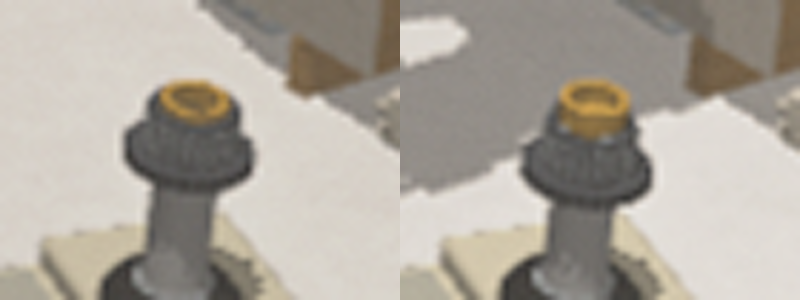

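The sleeve is held down: brass nose fully exposed and the flange is lower than in the first picture. On to the green microphone.

```bash
python3 -m inch '{"dp":[[0,-10,-30],[0,-10,-30],[0,-10,-30],[0,-10,-30],[0,-10,-30],[0,-10,-30],[0,-12,-30],[0,0,0],[0,0,0],[0,0,0],[0,0,0]],"yaw":[0,0,0,0,0,0,0,0,0,0,0]}' 80
python3 - <<'E'
from rig import bot
from h import *
W=bot.capture("wrist");s=bot.read_state();print(s["position"])
cv2.imwrite("pics/w6.png",W["color"][:,:,::-1])
b=blob(W["color"],(45,100,50),(85,255,255),(270,120,120,140),closing=25);print(b)
print(onz(ray(W,*b["ell"][0]),.112),onz(ray(W,*b["ell"][0]),.128))
E
```

```text
time_s: 12.12
position: [0.5168, 0.1927, 0.2527]
tcp_rot: [[-0.0, 1.0, -0.002], [-0.0, -0.002, -1.0], [-1.0, -0.0, 0.0]]
force: [0.0, -0.6, 0.3]
opening: 0.918
[0.51685908 0.19257105 0.25273973]
{'ell': ((322.3512725830078, 177.92392349243164), (56.9764518737793, 62.9237174987793), 39.798954010009766), 'bbox': (294, 147, 59, 60), 'area': 2762.5}
[0.51440004 0.23223791 0.112     ] [0.51456103 0.23418633 0.128     ]
```

View pics/w6.png

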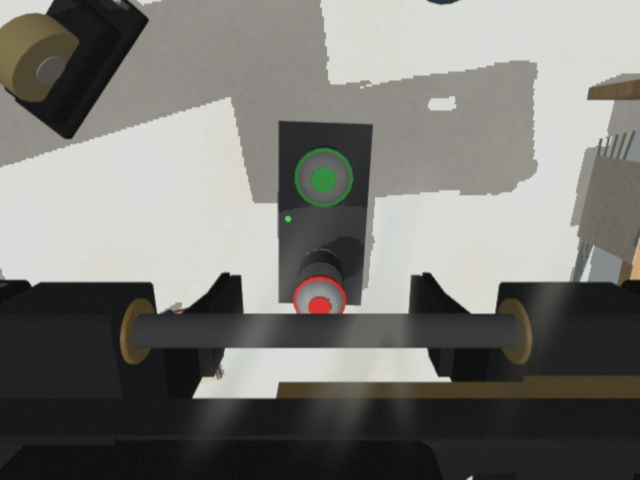

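Green cap at wrist px (323,180), giving (0.5147, 0.2333); the top+side height was 0.1297, close to the expected 0.128. Moving over it, then down.

```bash
python3 -m inch '{"dp":[[0,-1,-20],[10,-1,-20.6],[30,0,0],[30,0,0],[30,0,0],[30,0,0],[20,0,0],[15,0,0],[9.7,0,0],[0,0,0],[0,0,0],[0,0,0]],"yaw":[0,0,0,0,0,0,0,0,0,0,0,0]}'
python3 - <<'E'
from rig import bot
import cv2,numpy as np
a=bot.capture("wrist")["color"];b=bot.capture("side")["color"]
cv2.imwrite("pics/a7.png",np.vstack([cv2.resize(b[150:290,230:430,::-1],(400,280)),a[240:480,120:520,::-1]]))
print(bot.read_state()["position"],bot.read_state()["force"])
E
```

```text
time_s: 13.17
position: [0.5154, 0.2342, 0.0792]
tcp_rot: [[0.002, 1.0, -0.002], [0.0, -0.002, -1.0], [-1.0, 0.002, -0.0]]
force: [1.0, -0.5, 0.7]
opening: 0.915
[0.51531451 0.23443107 0.07950527] [ 0.55022813 -0.65207181  0.4133929 ]
```

View pics/a7.png

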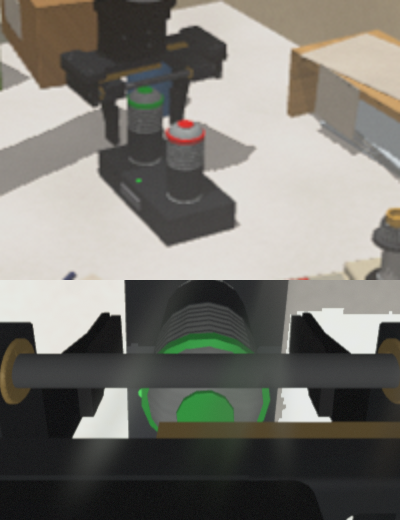

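Green mic is centred between the fingers: crop px 205 against finger faces at 110 and 300. Closing.

```bash
python3 -m inch '{"dp":[[0,0,0],[0,0,0],[0,0,0],[0,0,0],[0,0,0],[0,0,0],[0,0,0],[0,0,0]],"yaw":[0,0,0,0,0,0,0,0]}' 30
python3 -m inch '{"dp":[[-4,0,0],[-8,0,0],[-15,0,0],[-25,0,0],[-35,0,0],[-40,0,0],[-25,0,0],[0,0,0],[0,0,0],[0,0,0],[0,0,0]],"yaw":[0,0,0,0,0,0,0,0,0,0,0]}'
```

```text
time_s: 13.93
position: [0.5146, 0.2344, 0.0783]
tcp_rot: [[0.001, 1.0, -0.001], [0.0, -0.001, -1.0], [-1.0, 0.001, -0.0]]
force: [0.1, 0.2, 1.4]
opening: 0.499
time_s: 14.85
position: [0.5125, 0.2339, 0.2283]
tcp_rot: [[-0.005, 1.0, -0.001], [-0.001, -0.001, -1.0], [-1.0, -0.005, 0.001]]
force: [0.1, -0.2, -3.0]
opening: 0.504
```

```bash
python3 -m inch '{"dp":[[0,0,12],[0,4,24],[0,6,28],[0,6,28],[0,6,28],[0,6,28],[0,6,28],[0,6,28],[0,6,28],[0,6,28],[0,6,28],[0,6,28],[0,6,28],[0,5,25],[0,4.2,15.7],[0,0,0],[0,0,0],[0,0,0],[0,0,0],[0,0,0]],"yaw":[0,0,0,0,0,0,0,0,0,0,0,0,0,0,0,0,0,0,0,0]}'
python3 - <<'E'
from rig import bot
import cv2,numpy as np
P=[]
for i in range(3):
    a=bot.capture("wrist")["color"];b=bot.capture("side")["color"];P.append(bot.read_state()["position"])
cv2.imwrite("pics/a8.png",np.vstack([cv2.resize(b[190:310,380:480,::-1],(500,600),interpolation=cv2.INTER_CUBIC)]))
cv2.imwrite("pics/w8.png",a[:,:,::-1])
print(np.mean(P,0),P,bot.read_state()["force"],bot.read_state()["tcp_rot"])
E
```

```text
time_s: 16.52
position: [0.5927, -0.1489, 0.2301]
tcp_rot: [[-0.001, 1.0, 0.001], [0.001, 0.001, -1.0], [-1.0, -0.001, -0.001]]
force: [-0.1, 0.9, -2.2]
opening: 0.5
[ 0.59306306 -0.14965532  0.23041158] [array([ 0.59296521, -0.14926289,  0.23037495]), array([ 0.59309948, -0.14966353,  0.23044464]), array([ 0.59312449, -0.15003954,  0.23041514])] [-1.26982426  0.85650819 -2.9143997 ] [[ 1.72857604e-04  9.99999888e-01 -4.41459655e-04]
 [-1.14414287e-04 -4.41439882e-04 -9.99999896e-01]
 [-9.99999979e-01  1.72908095e-04  1.14337968e-04]]
```

View pics/a8.png

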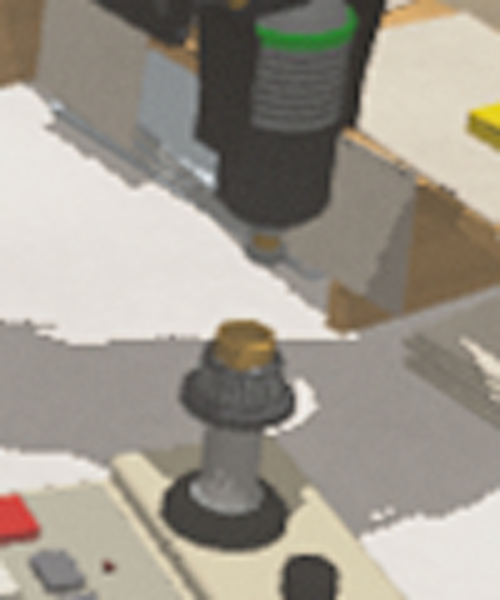

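View pics/w8.png

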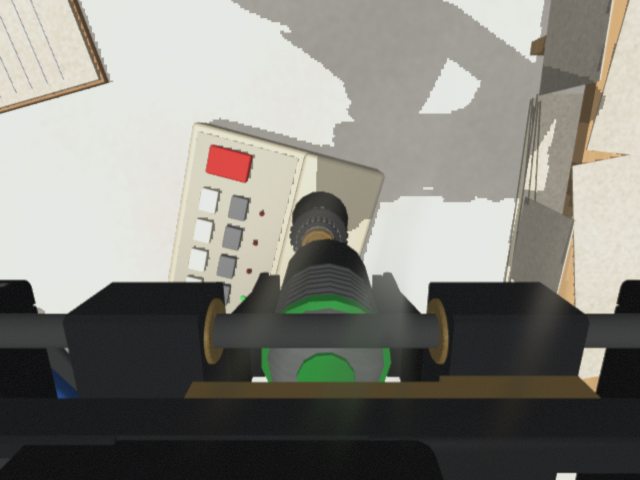

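The side view shows the spigot about 4 px right of the nose axis (crop 265 vs 245): I summed the ty rows wrongly, 6 mm too far. Correcting and rechecking.

```bash
python3 -m inch '{"dp":[[3,-2.5,0],[3,-2.5,0],[0,0,0],[0,0,0],[0,0,0],[0,0,0]],"yaw":[0,0,0,0,0,0]}'
cat > look.py <<'E'
from rig import bot
from h import *
import sys
P=[];F=[]
for i in range(3):
    S=bot.capture("side");s=bot.read_state();P.append(s["position"]);F.append(s["force"])
b=S["color"]
cv2.imwrite(sys.argv[1],cv2.resize(b[215:290,395:470,::-1],(600,600),interpolation=cv2.INTER_CUBIC))
p=np.mean(P,0);print(p.round(4),np.std(P,0).round(4),np.mean(F,0).round(1),s["time_s"])
q=lambda P:((proj(S,P)-[395,215])*8+4).round(1)
print("tip",q(p-[0,0,.0643]),"spigot mid",q(p-[0,0,.052]),"mouth",q([.588,-.1516,.135]),"1mm x",q([.598,-.1516,.135]),"1cm y",q([.588,-.1416,.135]))
E
python3 look.py pics/a9.png
```

```text
time_s: 17.32
position: [0.5882, -0.1505, 0.2243]
tcp_rot: [[0.0, 1.0, -0.001], [-0.0, -0.001, -1.0], [-1.0, 0.0, 0.0]]
force: [-0.1, 0.5, -2.7]
opening: 0.504
[ 0.5882 -0.1505  0.2244] [0. 0. 0.] [ 0.2 -0.1 -2.7] 17.4667
tip [280.7 245.2] spigot mid [286.1 200.8] mouth [271.8 336.4] 1mm x [303.7 326.4] 1cm y [245.6 318.2]
```

View pics/a9.png

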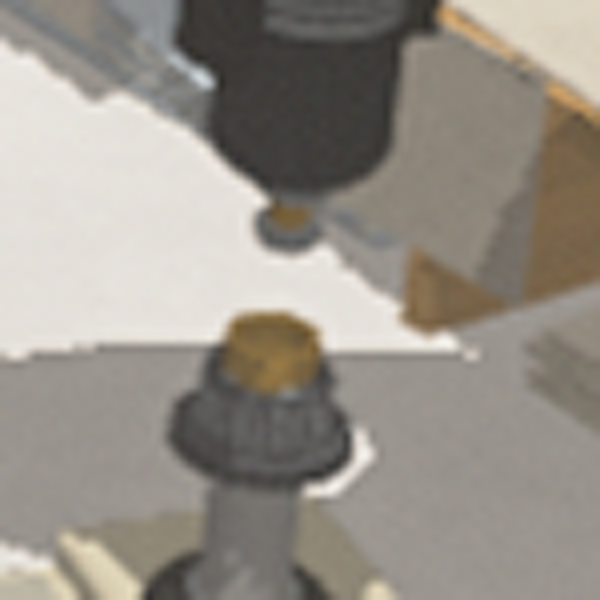

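```bash
cat > edge.py <<'E'
from rig import bot
from h import *
S=bot.capture("side");p=bot.read_state()["position"]
g=cv2.GaussianBlur(S["color"].astype(np.float32).mean(2),(1,1),0);hsv=cv2.cvtColor(S["color"],cv2.COLOR_RGB2HSV)
print(g[240:248,422:442].astype(int));print(hsv[253:264,418:440,1])
E
python3 edge.py
```

```text
[[223 224 225 224 224 219 163  86  98 100 102 102 106 112 131 138 133 135
  133 132]
 [223 223 224 225 208 144  91  85  90  94  93 101 115 120 125 124 127 132
  131 132]
 [223 223 223 225 185 111  98  92  92  91  94 102 116 129 126 115 114 122
  130 132]
 [221 222 223 225 188 110 100 101  97  99  99 103 106 132 148 133 121 119
  128 136]
 [221 221 221 224 204 132  89  97 100 104 104  97 100 130 148 149 142 126
  122 126]
 [223 222 223 223 219 172 114  93  93  94  90 103 150 177 162 144 149 145
  137 127]
 [224 224 224 225 227 220 189 166 147 134 148 173 216 231 208 162 144 148
  148 146]
 [224 224 223 223 223 225 227 229 221 209 223 229 227 225 228 193 138 145
  145 149]]
[[ 11  10  11  12  11  10  12  21  23  24  25  23  24  18  11  10  11  12
   11  10  11  11]
 [ 12  13  12  11  11  13  44  76  90 111 110 108 113  64  33  18  11  11
   10  11  12  12]
 [ 11  12  10  11  11  44 124 133 125 125 123 121 129 132 119  66  32  12
   11  11  11  11]
 [ 11  11  11   9  23  64 133 117 116 114 119 115 117 116 120 138  87  28
   10  11  11  12]
 [ 16  17  16  17  27  83 128 123 115 120 115 118 119 113 111 126  91  31
   10  12  11  12]
 [ 17  20  16  11  42 103 117 125 121 125 125 125 121 119 118 127 133  30
   15  18  19  17]
 [ 18  23  15   8  49 103 111 116 124 126 126 128 130 133 127 125 112  36
   17  19  19  17]
 [ 18  16  15  10  37  93 114 115 112 115 128 135 137 132 115 120  98  35
   15  20  18  15]
 [ 15  16  12  14  30  66  89 112 117 121 133 133 129 120 120 112  83  18
   20  17  18  19]
 [ 21  18  15   7  13  11  53 107 117 130 131 130 128 117 111  88  46  10
   14  17  18  20]
 [ 16  12  11  12  10   7  33  62  85 107 119 109  74  56  53  24   3  12
    7  16  20  23]]
```

Subpixel comparison: spigot axis sits about 0.65 px right of the mouth. That agrees with top-view displacement (x about 1 mm too far). Shift −1.2 mm and lower near the mouth.

```bash
python3 -m inch '{"dp":[[4,-1.2,0],[6,0,0],[6,0,0],[4,0,0],[0,0,0],[0,0,0],[0,0,0],[0,0,0],[0,0,0]],"yaw":[0,0,0,0,0,0,0,0,0]}'
python3 look.py pics/a10.png
```

```text
time_s: 18.27
position: [0.5871, -0.1505, 0.2046]
tcp_rot: [[0.001, 1.0, -0.001], [-0.0, -0.001, -1.0], [-1.0, 0.001, 0.0]]
force: [-0.9, -0.3, -2.5]
opening: 0.499
[ 0.5871 -0.1505  0.2045] [0. 0. 0.] [ 0.1 -0.6 -2.4] 18.4167
tip [268.1 316.9] spigot mid [273.5 273.3] mouth [271.8 336.4] 1mm x [303.7 326.4] 1cm y [245.6 318.2]
```

View pics/a10.png

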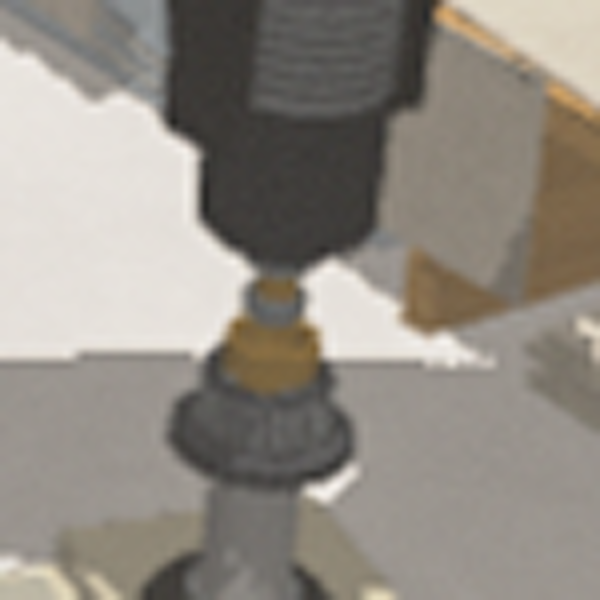

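Laterally aligned: spigot at crop px 274, mouth at 273. Lowering by feel; baseline Fz is −2.5 N.

```bash
python3 -m inch '{"dp":[[2,0,0],[2,0,0],[2,0,0],[0,0,0],[0,0,0],[0,0,0]],"yaw":[0,0,0,0,0,0]}'
python3 -m inch '{"dp":[[1,0,0],[1,0,0],[0,0,0],[0,0,0],[0,0,0]],"yaw":[0,0,0,0,0]}'
```

```text
time_s: 18.92
position: [0.5869, -0.1504, 0.1982]
tcp_rot: [[-0.0, 1.0, -0.001], [0.0, -0.001, -1.0], [-1.0, -0.0, -0.0]]
force: [0.5, -0.1, -2.6]
opening: 0.498
time_s: 19.33
position: [0.5869, -0.1504, 0.1963]
tcp_rot: [[0.0, 1.0, -0.001], [-0.0, -0.001, -1.0], [-1.0, 0.0, 0.0]]
force: [-0.5, -0.1, -3.1]
opening: 0.503
```

```bash
python3 -m inch '{"dp":[[1,0,0],[1,0,0],[0,0,0],[0,0,0],[0,0,0]],"yaw":[0,0,0,0,0]}'
python3 -m inch '{"dp":[[1,0,0],[1,0,0],[0,0,0],[0,0,0],[0,0,0]],"yaw":[0,0,0,0,0]}'
python3 -m inch '{"dp":[[1,0,0],[1,0,0],[0,0,0],[0,0,0],[0,0,0]],"yaw":[0,0,0,0,0]}'
```

```text
time_s: 19.75
position: [0.5869, -0.1505, 0.1942]
tcp_rot: [[-0.0, 1.0, -0.001], [-0.0, -0.001, -1.0], [-1.0, -0.0, 0.0]]
force: [0.4, -0.1, -3.7]
opening: 0.499
time_s: 20.17
position: [0.5869, -0.1504, 0.1923]
tcp_rot: [[0.0, 1.0, -0.001], [-0.0, -0.001, -1.0], [-1.0, 0.0, 0.0]]
force: [0.3, -0.1, -1.7]
opening: 0.5
time_s: 20.58
position: [0.587, -0.1505, 0.191]
tcp_rot: [[0.001, 1.0, -0.001], [-0.0, -0.001, -1.0], [-1.0, 0.001, 0.0]]
force: [-2.1, 1.0, 4.2]
opening: 0.5
```

```bash
python3 -m inch '{"dp":[[1,0,0],[0,0,0],[0,0,0],[0,0,0]],"yaw":[0,0,0,0]}'
python3 look.py pics/a11.png
```

```text
time_s: 20.92
position: [0.587, -0.1505, 0.1899]
tcp_rot: [[0.001, 1.0, -0.001], [-0.0, -0.001, -1.0], [-1.0, 0.001, 0.0]]
force: [-1.5, -0.1, 6.5]
opening: 0.497
[ 0.587  -0.1505  0.1899] [0. 0. 0.] [-1.4  0.2  5.7] 21.0667
tip [261.8 368.3] spigot mid [267.1 325.2] mouth [271.8 336.4] 1mm x [303.7 326.4] 1cm y [245.6 318.2]
```

View pics/a11.png

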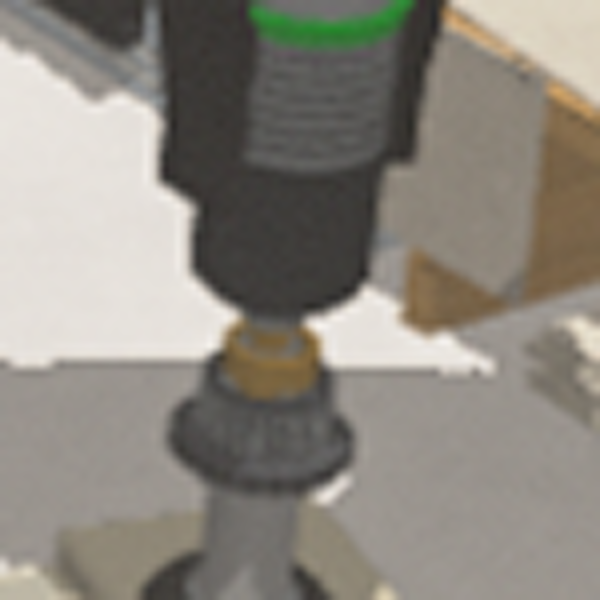

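Sleeve still down, spigot inside the bore. Pressing on in small steps.

```bash
python3 -m inch '{"dp":[[1,0,0],[1,0,0],[0,0,0],[0,0,0],[0,0,0]],"yaw":[0,0,0,0,0]}'
python3 -m inch '{"dp":[[1,0,0],[1,0,0],[0,0,0],[0,0,0],[0,0,0]],"yaw":[0,0,0,0,0]}'
```

```text
time_s: 21.48
position: [0.5871, -0.1505, 0.188]
tcp_rot: [[0.001, 1.0, -0.001], [-0.0, -0.001, -1.0], [-1.0, 0.001, 0.0]]
force: [-2.1, 0.5, 5.8]
opening: 0.5
time_s: 21.9
position: [0.5873, -0.1507, 0.1861]
tcp_rot: [[0.001, 1.0, -0.001], [-0.001, -0.001, -1.0], [-1.0, 0.001, 0.001]]
force: [-2.0, 0.9, 6.3]
opening: 0.5
```

```bash
python3 -m inch '{"dp":[[1,0,0],[1,0,0],[1,0,0],[0,0,0],[0,0,0],[0,0,0]],"yaw":[0,0,0,0,0,0]}'
python3 -m inch '{"dp":[[1,0,0],[1,0,0],[0,0,0],[0,0,0],[0,0,0]],"yaw":[0,0,0,0,0]}'
```

```text
time_s: 22.4
position: [0.5875, -0.151, 0.1836]
tcp_rot: [[0.002, 1.0, -0.001], [-0.001, -0.001, -1.0], [-1.0, 0.002, 0.001]]
force: [-1.9, 0.3, 8.1]
opening: 0.501
time_s: 22.82
position: [0.5875, -0.151, 0.1822]
tcp_rot: [[0.002, 1.0, -0.001], [-0.002, -0.001, -1.0], [-1.0, 0.002, 0.002]]
force: [-1.9, 0.5, 9.8]
opening: 0.501
```

```bash
python3 -m inch '{"dp":[[1,0,0],[0,0,0],[0,0,0],[0,0,0]],"yaw":[0,0,0,0]}'
python3 -m inch '{"dp":[[1,0,0],[0,0,0],[0,0,0],[0,0,0]],"yaw":[0,0,0,0]}'
```

```text
time_s: 23.15
position: [0.5875, -0.151, 0.1813]
tcp_rot: [[0.002, 1.0, -0.001], [-0.002, -0.001, -1.0], [-1.0, 0.002, 0.002]]
force: [-2.2, 0.7, 11.7]
opening: 0.504
time_s: 23.48
position: [0.5875, -0.151, 0.1804]
tcp_rot: [[0.002, 1.0, -0.001], [-0.002, -0.001, -1.0], [-1.0, 0.002, 0.002]]
force: [-3.6, 0.1, 12.1]
opening: 0.5
```

```bash
python3 look.py pics/a12.png
```

```text
[ 0.5875 -0.151   0.1804] [0. 0. 0.] [-2.6 -0.1 11.9] 23.6333
tip [260.7 401.7] spigot mid [266.  358.9] mouth [271.8 336.4] 1mm x [303.7 326.4] 1cm y [245.6 318.2]
```

View pics/a12.png

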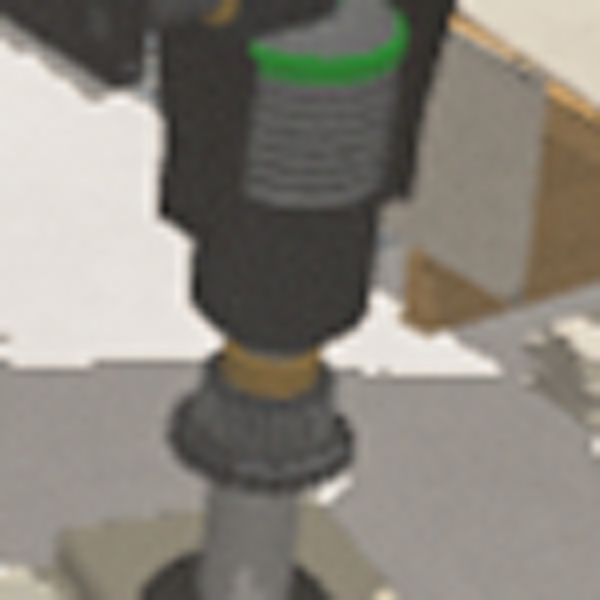

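```bash
python3 -m inch '{"dp":[[0.5,-0.4,0],[0.5,0,0],[0,0,0],[0,0,0],[0,0,0]],"yaw":[0,0,0,0,0]}'
python3 -m inch '{"dp":[[1,0,0],[0,0,0],[0,0,0],[0,0,0]],"yaw":[0,0,0,0]}'
```

```text
time_s: 24.05
position: [0.5875, -0.151, 0.1796]
tcp_rot: [[0.003, 1.0, -0.001], [-0.002, -0.001, -1.0], [-1.0, 0.003, 0.002]]
force: [-3.0, -0.3, 11.5]
opening: 0.499
time_s: 24.38
position: [0.5875, -0.151, 0.1786]
tcp_rot: [[0.003, 1.0, -0.001], [-0.002, -0.001, -1.0], [-1.0, 0.003, 0.002]]
force: [-2.7, 1.2, 12.3]
opening: 0.504
```

```bash
python3 -m inch '{"dp":[[1,0,0],[0,0,0],[0,0,0],[0,0,0]],"yaw":[0,0,0,0]}'
python3 -m inch '{"dp":[[1,0,0],[0,0,0],[0,0,0],[0,0,0]],"yaw":[0,0,0,0]}'
```

```text
time_s: 24.72
position: [0.5875, -0.151, 0.1776]
tcp_rot: [[0.003, 1.0, -0.001], [-0.002, -0.001, -1.0], [-1.0, 0.003, 0.002]]
force: [-2.4, 0.4, 12.1]
opening: 0.501
time_s: 25.05
position: [0.5876, -0.1508, 0.176]
tcp_rot: [[0.003, 1.0, -0.001], [-0.001, -0.001, -1.0], [-1.0, 0.003, 0.001]]
force: [-2.3, -0.1, 9.4]
opening: 0.501
```

```bash
python3 look.py pics/a13.png
```

```text
[ 0.5876 -0.1509  0.176 ] [0. 0. 0.] [-1.2  0.3  9.6] 25.2
tip [258.5 416.5] spigot mid [263.8 373.9] mouth [271.8 336.4] 1mm x [303.7 326.4] 1cm y [245.6 318.2]
```

View pics/a13.png

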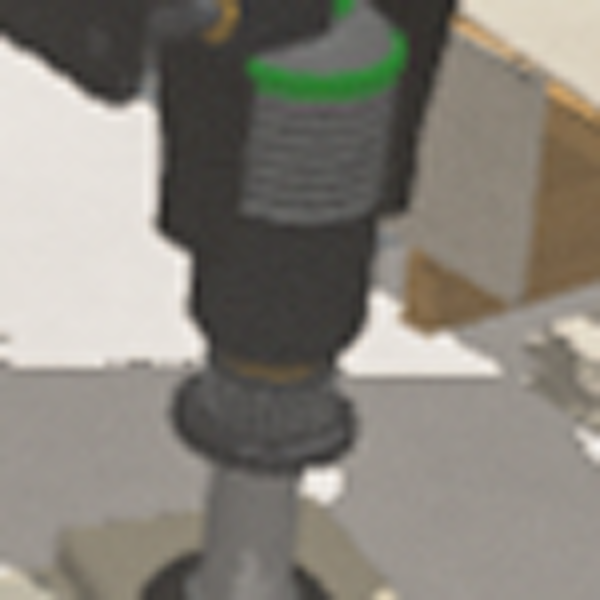

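Sleeve has snapped up: the flange bottom moved from crop px 492 to 472 and the brass is covered. Relieving the load, with a light tug check.

```bash
python3 -m inch '{"dp":[[-1,0,0],[-1,0,0],[-1,0,0],[0,0,0],[0,0,0],[0,0,0]],"yaw":[0,0,0,0,0,0]}'
python3 -m inch '{"dp":[[-1,0,0],[-1,0,0],[0,0,0],[0,0,0],[0,0,0]],"yaw":[0,0,0,0,0]}'
```

```text
time_s: 25.7
position: [0.5875, -0.1508, 0.1776]
tcp_rot: [[0.002, 1.0, -0.001], [-0.001, -0.001, -1.0], [-1.0, 0.002, 0.001]]
force: [1.6, 0.2, 4.0]
opening: 0.497
time_s: 26.12
position: [0.5874, -0.1508, 0.1789]
tcp_rot: [[0.002, 1.0, -0.001], [-0.001, -0.001, -1.0], [-1.0, 0.002, 0.001]]
force: [4.9, -1.8, -2.1]
opening: 0.501
```

```bash
python3 -m inch '{"dp":[[-0.8,0.6,0],[-0.8,0.2,0],[0,0,0],[0,0,0],[0,0,0]],"yaw":[0,0,0,0,0]}'
```

```text
time_s: 26.53
position: [0.5874, -0.1507, 0.1797]
tcp_rot: [[-0.0, 1.0, -0.001], [-0.0, -0.001, -1.0], [-1.0, -0.0, 0.0]]
force: [5.0, -2.2, -7.1]
opening: 0.503
```

It holds a 4.5 N tug, so it's locked. Easing off and releasing.

```bash
python3 -m inch '{"dp":[[0.8,0.5,0],[0.3,0.2,0],[0,0,0],[0,0,0],[0,0,0]],"yaw":[0,0,0,0,0]}'
python3 -m inch '{"dp":[[0,0,0],[0,0,0],[0,0,0],[0,0,0],[0,0,0],[0,0,0]],"yaw":[0,0,0,0,0,0]}' 80
python3 -m inch '{"dp":[[-10,0,0],[-20,0,0],[-35,0,0],[-35,0,0],[-30,0,0],[0,0,-30],[0,0,-35],[0,0,-35],[0,0,-35],[0,0,0],[0,0,0],[0,0,0]],"yaw":[0,0,0,0,0,0,0,0,0,0,0,0]}'
python3 - <<'E'
from rig import bot
import cv2,numpy as np
b=bot.capture("side")["color"];c=bot.capture("top")["color"]
cv2.imwrite("pics/a14.png",np.hstack([cv2.resize(b[200:300,380:480,::-1],(400,400),interpolation=cv2.INTER_CUBIC),cv2.resize(c[130:260,350:480,::-1],(400,400),interpolation=cv2.INTER_CUBIC)]))
cv2.imwrite("pics/s14.png",b[:,:,::-1])
print(bot.read_state()["position"],bot.read_state()["force"])
E
```

```text
time_s: 26.95
position: [0.5876, -0.1506, 0.1794]
tcp_rot: [[-0.001, 1.0, -0.001], [-0.0, -0.001, -1.0], [-1.0, -0.001, 0.0]]
force: [2.9, -3.5, -5.3]
opening: 0.503
time_s: 27.45
position: [0.5877, -0.1501, 0.1799]
tcp_rot: [[-0.0, 1.0, -0.001], [0.0, -0.001, -1.0], [-1.0, -0.0, -0.0]]
force: [0.2, -0.7, 0.6]
opening: 0.86
time_s: 28.45
position: [0.5882, -0.0156, 0.3104]
tcp_rot: [[0.001, 1.0, -0.0], [-0.001, -0.0, -1.0], [-1.0, 0.001, 0.001]]
force: [0.2, 0.0, 0.0]
opening: 0.92
[ 0.58830382 -0.01657258  0.3100421 ] [-0.07732042 -0.27226621 -1.21283578]
```

View pics/a14.png

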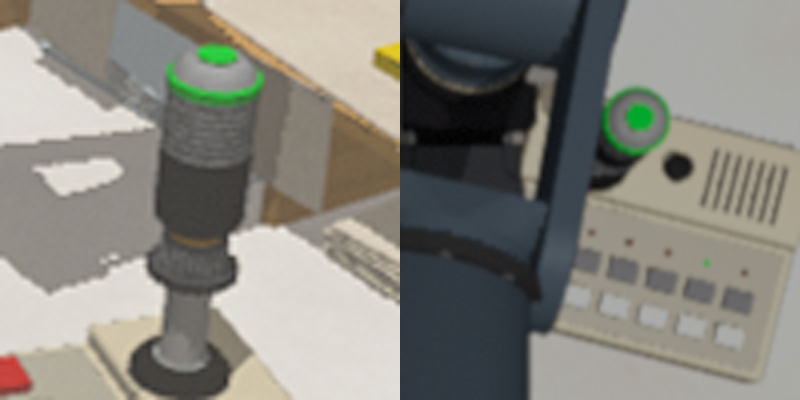

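View pics/s14.png

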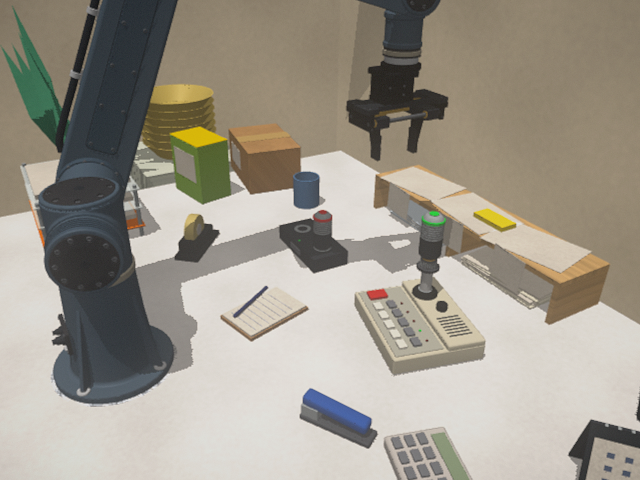

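Mic stands upright with the sleeve up, the red mic is in its well, and the mug, stapler and dispenser look unmoved. Final height check, then hand in.

```bash
python3 - <<'E'
from rig import bot
from h import *
S=bot.capture("side");T=bot.capture("top");g=((45,100,60),(85,255,255))
a=blob(S["color"],*g,(424,208,20,9),closing=0);b=blob(T["color"],*g,(421,163,11,11),closing=0)
print(a,b,tri([ray(S,*a["ell"][0]),ray(T,*b["ell"][0])]))
o=cv2.imread("pics/side0.png")[:,:,::-1].astype(int);d=np.abs(S["color"].astype(int)-o).max(2)
for n,(x,y,w,h) in dict(mug=(296,172,22,20),stapler=(300,388,78,55),tape=(178,212,40,48),red=(312,210,22,40)).items():print(n,np.median(d[y:y+h,x:x+w]),d[y:y+h,x:x+w].max())
bot.hand_in()
E
```

```text
{'ell': ((433.87155532836914, 212.99578619003296), (4.249968528747559, 9.169439315795898), 94.15864562988281), 'bbox': (429, 211, 10, 5), 'area': 29.0} {'ell': ((427.33813524246216, 167.66186475753784), (8.215982437133789, 8.217482566833496), 135.0), 'bbox': (423, 164, 9, 9), 'area': 51.0} (array([ 0.58807612, -0.15119598,  0.22980921]), [np.float64(0.3061220331984927), np.float64(0.3061220331986137)])
mug 5.0 13
stapler 9.0 15
tape 8.0 92
red 5.0 76
the job is handed in; nothing more can be done
```

The green microphone is fitted to the paging console, upright and locked, and I handed the job in at about 29 s. `hand_in()` reports no verdict, so the result rests on the checks below.

- **Sleeve:** I pushed it down with the fingertips until the force reached about 15 N, past its 12 N stop. It then stayed down by itself.
- **Fit:** I lifted the green microphone out of its charger and pressed it in by feel. The press peaked at about 15 N of contact force, well below the 27 N that squashes the column. The force then dropped and the sleeve sprang up.
- **Lock:** The microphone held a light tug of about 4.5 N. I then let go and backed the arm away, touching nothing.
- **Position:** Two camera views put its cap at (0.588, −0.151, 0.230). That is over the coupler, and the height is close to the 0.2285 expected when locked.
- **Other things:** The red microphone is still in its well. Before-and-after side pictures show the mug and stapler unchanged. The tape dispenser and red microphone areas had some changed pixels, which I put down to shadows and the empty well, because both look unmoved in the picture.

**Errors on the way:** I took one wrist view from the wrong side. I also carried the microphone about 6 mm too far before inserting it. I corrected both without touching anything.

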